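# Shift the bench gearbox into third through its H gate

### The job

Put the gearbox on the bench into third gear: push its lever out of the leg of the H gate in which it stands, across the gate, and fully home in the slot at the belt-pulley end of the other leg, and leave it there. Push the knob or stem with the fingertips or the outside of the fingers, without taking it between the fingers and without forcing it against the gate. Leave everything else on the bench and on the gearbox where it is.

Things in the scene. Friction and masses are not known exactly. Their poses are not given: they have to be found in the camera images.
- gearbox: Small cast tractor gearbox, fixed on the bench at any yaw. Case 170 (x) x 280 (y) mm, flat top at 130 mm; wheel shafts out to 173 mm either side along x. Origin on the bench right under the lever's pivot, z up. +y points along the case to the belt-pulley end, -y to the end with a thin splined shaft (192 mm out); +x points across it, from the first-second leg of the gate to the third-fourth leg.
- pulley (a point): Centre of the V-belt pulley's outer face at one end of the case, 190 mm along the gearbox's +y and 75 mm above the bench. Pulley diameter 100 mm, dark steel.
- gate (a point): Centre of the H gate, on top of the level steel gate plate (96 x 92 mm, 6 mm thick, top 178 mm above the bench). Axes as the gearbox's. The H: two 18 mm wide legs along y at x = -15.5 mm (first +y, second -y) and x = +15.5 mm (third +y, fourth -y), ending at y = +-24 mm, joined only by a crossing 18 mm wide along x at y = 0 (neutral). Two 13 mm tongues part the legs.
- third_slot (a point): Third gear's slot, at the pulley end of the third-fourth leg: where the stem's centre passes the plate's top when the lever is home in third, at x = +15.5, y = +17 mm from the gate's centre.
- lever: Gear lever: steel stem 12 mm thick with a plain black ball knob 38 mm in diameter. Origin at the ball's centre, z outward along the stem. It leans about a pivot 125 mm above the bench, 140 mm from the ball's centre (ball 265 mm high when upright). The gate's edges stop the stem; sideways play 3 mm at the plate, 8 mm at the knob. 3 to 4 N at the knob moves it against friction; it stays where it is left.
- lever_across (a joint): Lean across the gate, rad: about -0.30 in the first-second leg (at the start), +0.30 in the third-fourth leg, play 0.06 each way. With this lean a and the lean b along, the ball's centre is at x = 140 sin a cos b, y = 140 sin b, z = 125 + 140 cos a cos b mm in the gearbox's frame.
- lever_along (a joint): Lean along the legs, rad: 0 in neutral, + towards the pulley end; about +0.31 fully home in first or third, -0.31 in second or fourth. The lever can cross between the legs only near neutral, within about 0.07 of 0. At the start it stands anywhere along the first-second leg.
- socket: Loose wrench socket, 27 mm diameter, 38 mm high, standing on the gearbox's cover near the end away from the pulley. Origin at the centre of its underside. Leave alone.
- bearing: Loose ball bearing ring, 52 mm diameter, 15 mm high, lying on the gearbox's cover between gate and pulley. Origin at the centre of its underside. Leave alone.
- oil_bottle: Small oil bottle, 44 mm diameter, 105 mm high, standing on the bench close beside the gearbox. Leave alone.
- tape_roll: Roll of tape, 96 mm diameter, 48 mm high, on the bench. Leave alone.
- spanner: Steel spanner 190 mm long, lying on the bench. Leave alone.
- screwdriver: Screwdriver 210 mm long, lying on the bench. Leave alone.
- nut_bowl: Steel bowl, 90 mm diameter, 42 mm high, on the bench. Leave alone.
- drive_flange: Turned steel drive flange, 84 mm diameter, 40 mm high, on the bench. Leave alone.

How it is judged:
At the end, for the whole second after the job is handed in: The lever stands still in the third slot: leaning more than 0.22 rad across (out of 0.30) and more than 0.25 rad along towards the pulley (out of about 0.31); every loose thing is within 20 mm of where it began (value of joint lever_across above 0.22 rad and value of joint lever_along above 0.25 rad and velocity of joint lever_along between -0.05 and 0.05 rad/s and velocity of joint lever_across between -0.05 and 0.05 rad/s and distance of each of socket, bearing, oil_bottle, tape_roll, spanner, screwdriver, nut_bowl, drive_flange from where it was at the start of the episode below 0.02 m); the robot touches nothing.
It fails at once if the lever is taken between the fingers (grasp point within 12 mm of the axis of the knob or the free stem) (x of the grasp point in the frame of lever between -0.012 and 0.012 m and y of the grasp point in the frame of lever between -0.012 and 0.012 m and z of the grasp point in the frame of lever between -0.085 and 0.028 m).
It fails at once if the lever is forced: the fingers press it with more than 50 N (contact force between the fingers and lever above 50 N).
It fails at once if a loose thing is pushed or lifted 20 mm or more from its place (distance of any of socket, bearing, oil_bottle, tape_roll, spanner, screwdriver, nut_bowl, drive_flange from where it was at the start of the episode above 0.02 m).
It also fails if it takes over 64 s, if anything falls off the work surface, if the arm or the gripper's body presses on something with over 40 N, if the wrist force passes 120 N, or if a joint passes its speed limit or range.

### The arm

A 7-joint arm with a two-finger parallel gripper is mounted at the origin on the work surface. World frame = base frame: x ahead of the robot, y to its left, z up, the work surface at z = 0. Lengths are in m, angles in rad, forces in N, time in s.
With the tool pointing down it reaches from about 0.425 to 0.925 m from the base axis. Payload 6.8 kg.
Tool frame: the origin (TCP) lies on the centre line of the jaws, within the pads' length; the fingertips stand bot.finger_overhang ahead of it and the grasp point (between the pads) lies 3 mm ahead of it (bot.finger_overhang is the distance from the TCP to the fingertips, in m); z points along the fingers, y is the direction in which the jaws open and shut (so a half turn about z gives the same grasp; the last joint's range is limited). The gripper opens to 85 mm and grips with 20 to 120 N. Pads are 22 mm wide; open, the fingers measure 114 mm over their backs; the gripper's body (76 mm by 85 mm) begins 54 mm behind the grasp point. The pads swing forward as they close: fully open they stand 13 mm farther back than shut.
Start: joints at [1.223, 0.477, 0.022, 1.555, -0.011, 1.109, -0.083], TCP at [0.16, -0.656, 0.253] pointing down, gripper open.
Joint ranges: [-2.96, 2.96], [-0.34, 2.1], [-1.41, 1.46], [0.24, 2.44], [-1.37, 4.51], [0.17, 1.92], [-2.96, 2.96]. Speed limits (rad/s): [2.39, 2.39, 3.14, 3.14, 3.14, 3.14, 3.14].

### API

Orientations are given as a unit quaternion [w, x, y, z].
In Python, from station import bot gives the robot as it stands.
- The arm moves only by the tool drive_tool, never from a script. Its argument "increments" is text: rows parted by semicolons, each of 4 numbers parted by spaces: the shift along the world's x, y, z in m, then the turn about the world's z in rad. In form: tx ty tz spin; .... A call has 1 to 12 rows; each row shifts and turns the commanded pose from where the row before left it; what a row does not reach is not made up. A row lasts 1/12 s, in which the tool goes at most 41.7 mm and 7.16 degrees, less where a joint would pass 70% of its speed; a pose out of reach is approached as far as the arm can. A call is refused whole if a number of a shift passes 0.0417 or a number of a turn 0.125, either way. A call with a gripper value outside its range is refused whole. "grip" is the opening, from 0 (shut) to 1 (fully open), set as the call begins (left out, the last holds). The fingers move at their own pace and stop on an object; "squeeze" is the grip in N (left out, the last holds). Time passes only in rows, so rows that do not move let the fingers close. It gives the time, the measured TCP pose, the force and the opening at its end, in the units of the state.
- bot.get_obs(): the state, without advancing time (a new reading comes with each control period).
- bot.read_camera(name): name is "scene" or "top" or "wrist"; returns the picture (480x640x3 uint8, red, green, blue); there is no depth.
- bot.calibration(name): a dict with "fx", "fy", "cx", "cy" (pixels), "distortion" ([k1, k2, p1, p2, k3] as OpenCV has them; the pictures are not rectified), "camera_from_world" (4x4, takes a point from world to camera coordinates). Camera axes: x right, y down, z forward; pixel columns grow to the right and rows downward; lengths in m; the calibration is good to about 2 mm. A picture is of the moment at which its call begins: read the wrist's pose just before it. calibration takes no time and is no camera call; for the wrist camera it gives the pose at the moment of the call.
- bot.hand_in(): hands the job in, once; it reports no verdict.
The state is a dict: "t": time; "q": joint angles; "joint_vel": joint speeds; "joint_torque": joint torques, N m; "eef_pos": TCP position; "tool_rot": TCP orientation; "contact_force": force on the tool from outside, world axes, zero at the start; "torque": the same for the moment, N m; "gripper_width": opening from 0.0 (shut) to 1.0 (fully open).
Only numpy, scipy, OpenCV 4.12 (cv2) and the standard library are available. Lean on these libraries where they do the work, as an engineer would, in place of code of your own. Each camera call takes 0.05 s, during which the arm holds its last target.

## Working session

There is one attempt and no reset: what is moved stays moved. The work goes in short steps, Python scripts to look and compute and a tool call to move; the robot and the scene stay as the last step left them, time stands still between calls to the robot, and variables do not carry over. Pictures are saved under pics/ and viewed, and the job is handed in when it is done.

Besides the shell and the picture viewer there is one more tool, called after "Emit:" by a JSON object that holds its "name" and its "arguments". drive_tool: Moves the arm, as the interface text tells. Its arguments: {"type":"object","properties":{"increments":{"type":"string"},"grip":{"type":"number"},"squeeze":{"type":"number"}},"required":["increments"]}

```bash
mkdir -p pics; ls
python3 - <<'E'
from station import bot
import cv2
o=bot.get_obs();print(o['t'],o['eef_pos'],o['tool_rot'],bot.finger_overhang,o['contact_force'])
for n in ('scene','top'):
    im=bot.read_camera(n);cv2.imwrite(f'pics/{n}0.png',im[:,:,::-1]);c=bot.calibration(n);print(n,c)
E
```

```text
pics
0.0 [ 0.16019202 -0.65516227  0.25231937] [-8.92128014e-04  9.92819628e-01  1.19617566e-01 -1.69476285e-04] 0.022 [ 0.24366952 -0.0276436   0.03582333]
scene {'fx': 468.9339159641671, 'fy': 468.9339159641671, 'cx': 318.3128979494119, 'cy': 246.78980197904815, 'distortion': array([-0.06219896,  0.        ,  0.        ,  0.        ,  0.        ]), 'camera_from_world': array([[-0.28513534,  0.95847785, -0.00424912,  0.17388797],
       [ 0.78056354,  0.2296307 , -0.58136933, -0.28402142],
       [-0.55625389, -0.16908565, -0.81362869,  1.45938688],
       [ 0.        ,  0.        ,  0.        ,  1.        ]])}
top {'fx': 530.9972529458994, 'fy': 530.9972529458994, 'cx': 317.9744555232573, 'cy': 248.11342336386858, 'distortion': array([-0.04457056,  0.        ,  0.        ,  0.        ,  0.        ]), 'camera_from_world': array([[ 0.00374737, -0.99990452, -0.01330035, -0.01186174],
       [-0.99435592, -0.00231567, -0.10607048,  0.54412846],
       [ 0.10602956,  0.01362277, -0.99426966,  1.64337553],
       [ 0.        ,  0.        ,  0.        ,  1.        ]])}
```

View pics/scene0.png

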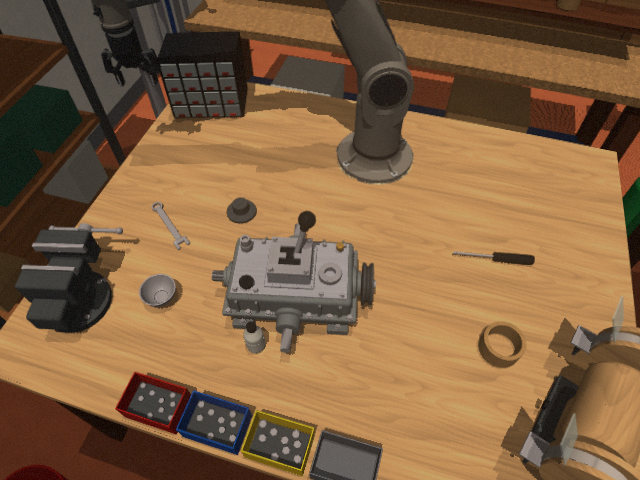

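View pics/top0.png

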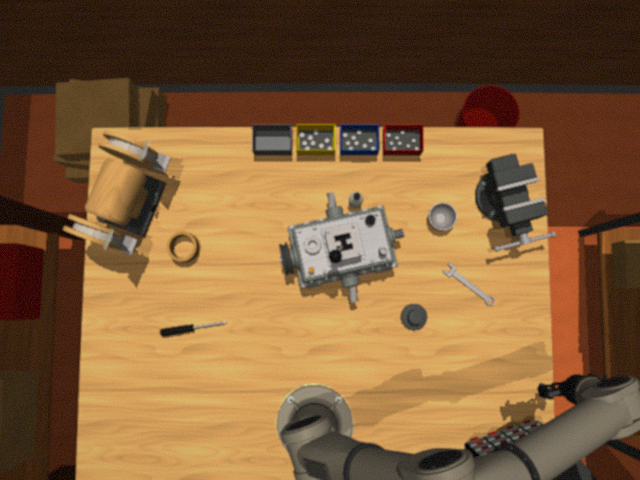

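The scene view shows the knob near (307,220) and the pulley near (368,285). In the top view the knob is near (335,256) and the pulley near (288,260). I'll zoom in on both.

Run:
```python
import cv2
a=cv2.imread('pics/top0.png')[180:310,270:410];cv2.imwrite('pics/topz.png',cv2.resize(a,None,fx=5,fy=5,interpolation=cv2.INTER_CUBIC)[:600])
a=cv2.imread('pics/scene0.png')[200:350,205:385];cv2.imwrite('pics/scz.png',cv2.resize(a,None,fx=4,fy=4,interpolation=cv2.INTER_CUBIC))
```

```text
(no output)
```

View pics/topz.png

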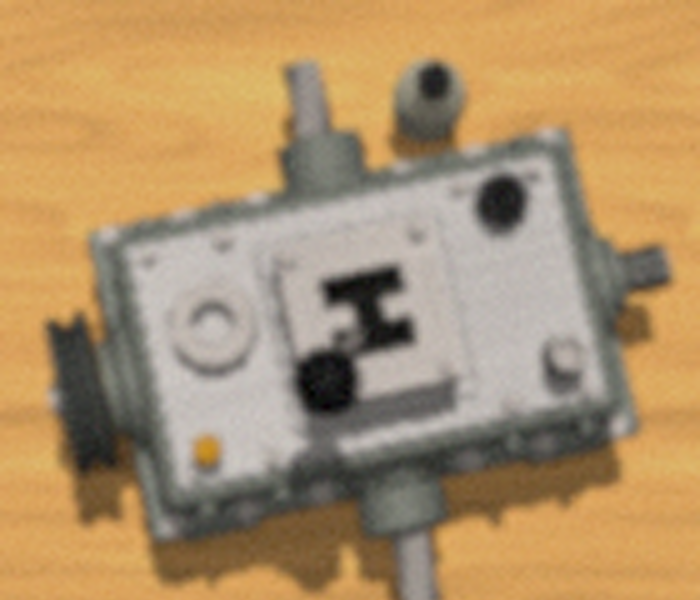

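View pics/scz.png

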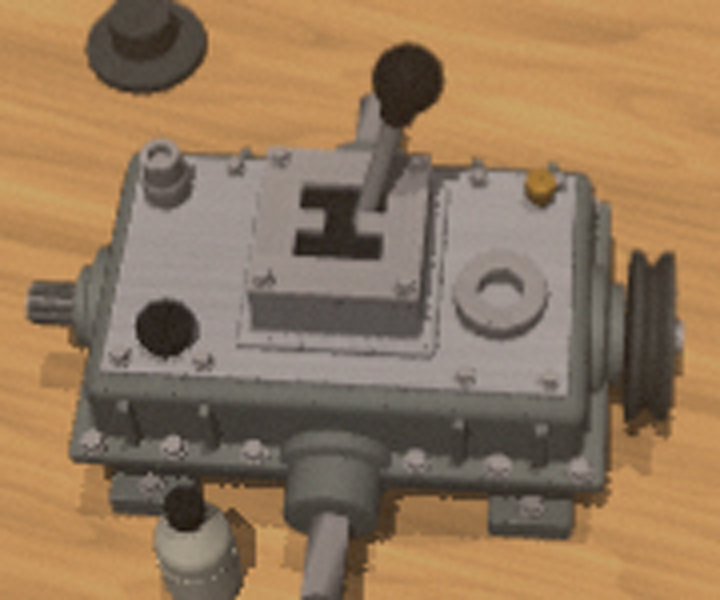

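```bash
cat > h.py <<'E'
import cv2,numpy as np
from station import bot
def ray(n,px,c=None):
    c=c or bot.calibration(n);K=np.array([[c['fx'],0,c['cx']],[0,c['fy'],c['cy']],[0,0,1]])
    u=cv2.undistortPoints(np.array([[px]],float),K,c['distortion'])[0,0]
    T=c['camera_from_world'];R=T[:3,:3];return -R.T@T[:3,3],R.T@np.array([u[0],u[1],1])
def onz(n,px,z):
    o,d=ray(n,px);return o+d*(z-o[2])/d[2]
def proj(n,P):
    c=bot.calibration(n);K=np.array([[c['fx'],0,c['cx']],[0,c['fy'],c['cy']],[0,0,1]]);T=c['camera_from_world']
    return cv2.projectPoints(np.array(P,float).reshape(-1,1,3),cv2.Rodrigues(T[:3,:3])[0],T[:3,3],K,c['distortion'])[0][:,0]
def tri(r1,r2):
    (a,d),(b,e)=r1,r2;s=np.linalg.lstsq(np.c_[d,-e],b-a,rcond=None)[0]
    p,q=a+s[0]*d,b+s[1]*e;return (p+q)/2,np.linalg.norm(p-q)
E
python3 - <<'E'
from h import *
S=lambda n:cv2.imread(f'pics/{n}0.png')
def blob(n,x0,y0,x1,y1,th):
    g=S(n)[y0:y1,x0:x1].max(2);m=(g<th).astype(np.uint8)
    k,l,s,c=cv2.connectedComponentsWithStats(m)
    return [(tuple(np.round(c[i]+[x0,y0],1)),s[i].tolist()) for i in range(1,k) if s[i,4]>15]
print(blob('top',325,228,360,268,60)); print(blob('scene',285,200,330,240,70))
pu=onz('top',(270+55/5,180+395/5),.075);sp=onz('top',(270+668/5,180+265/5),.075)
print(pu,sp); d=pu-sp;print('len',np.linalg.norm(d),'yaw',np.degrees(np.arctan2(-d[0],d[1])))
print('gate',onz('top',(270+368/5,180+310/5),.178))
ps=onz('scene',(205+682/4,200+332/4),.075);ss=onz('scene',(205+30/4,200+302/4),.075);print(ps,ss)
print('gate sc',onz('scene',(205+340/4,200+222/4),.178))
E
```

```text
[((np.float64(343.8), np.float64(240.8)), [10, 6, 17, 16, 113]), ((np.float64(335.1), np.float64(256.2)), [5, 22, 11, 13, 118])]
[((np.float64(306.1), np.float64(220.7)), [14, 12, 16, 20, 245])]
[0.50549063 0.10213949 0.075     ] [ 0.58648782 -0.27340577  0.075     ]
len 0.38418066695019876 yaw 12.171054761889442
gate [ 0.54606626 -0.08570416  0.178     ]
[0.49741778 0.1074732  0.075     ] [ 0.58721581 -0.27037126  0.075     ]
gate sc [ 0.5452709  -0.08302236  0.178     ]
```

Run:
```python
from h import *
p,e=tri(ray('top',(335.1,256.0)),ray('scene',(306.8,219.7)));print('knob',p,e)
O=np.array([.5455,-.085]);y=np.radians(12.4);R=np.array([[np.cos(y),-np.sin(y)],[np.sin(y),np.cos(y)]])
g=R.T@(p[:2]-O);print('gb',g,p[2]); b=np.arcsin(g[1]/.14);print('b',b,'a',np.arcsin(g[0]/.14/np.cos(b)), 'z exp',.125+.14*np.cos(-.3)*np.cos(b))
def W(x,yy,z): return np.r_[O+R@[x,yy],z]
def ball(a,b): return W(.14*np.sin(a)*np.cos(b),.14*np.sin(b),.125+.14*np.cos(a)*np.cos(b))
for a,b in [(-.3,0),(-.3,.31),(0,0),(.3,0),(.3,.31)]: print(a,b,ball(a,b).round(4))
for n in('top','scene'):
    im=cv2.imread(f'pics/{n}0.png')
    P=[W(sx*.0155+s2*.009,sy*.024,.178) for sx in(-1,1) for s2 in(-1,1) for sy in(-1,1)]+[W(i*.046,j*.048,.178) for i in(-1,1) for j in(-1,1)]+[W(i*.048,j*.046,.178) for i in(-1,1) for j in(-1,1)]+[W(0,.19,.075),p]
    q=proj(n,P);c=q[:-2].mean(0);z=6
    x0,y0=(c-50).astype(int);a=cv2.resize(im[y0:y0+100,x0:x0+100],None,fx=z,fy=z,interpolation=cv2.INTER_CUBIC)
    for u in q: cv2.circle(a,tuple(((u-[x0,y0]+.5)*z).astype(int)),3,(0,0,255),-1)
    cv2.imwrite(f'pics/chk_{n}.png',a)
```

```text
knob [ 0.49823823 -0.05864736  0.25517185] 0.0025928009906555417
gb [-0.04050042  0.03588666] 0.25517185223304345
b 0.2592268527949119 a -0.30394679157144333 z exp 0.25427841032774734
-0.3 0 [ 0.5051 -0.0939  0.2587]
-0.3 0.31 [ 0.4978 -0.0517  0.2524]
0 0 [ 0.5455 -0.085   0.265 ]
0.3 0 [ 0.5859 -0.0761  0.2587]
0.3 0.31 [ 0.5748 -0.0348  0.2524]
```

View pics/chk_top.png

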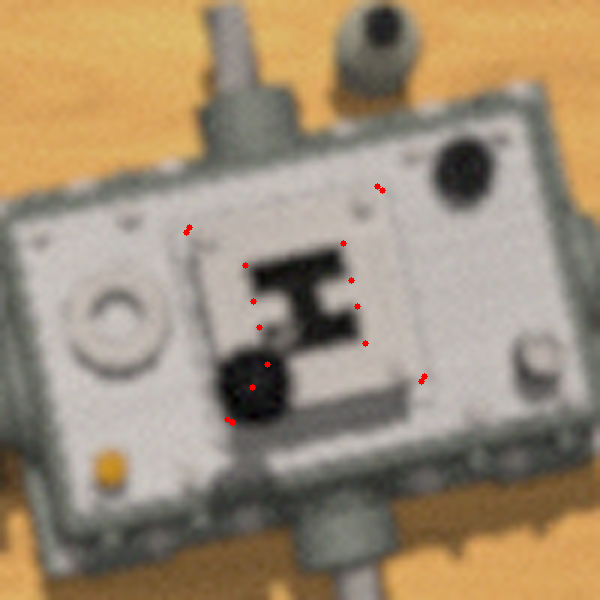

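View pics/chk_scene.png

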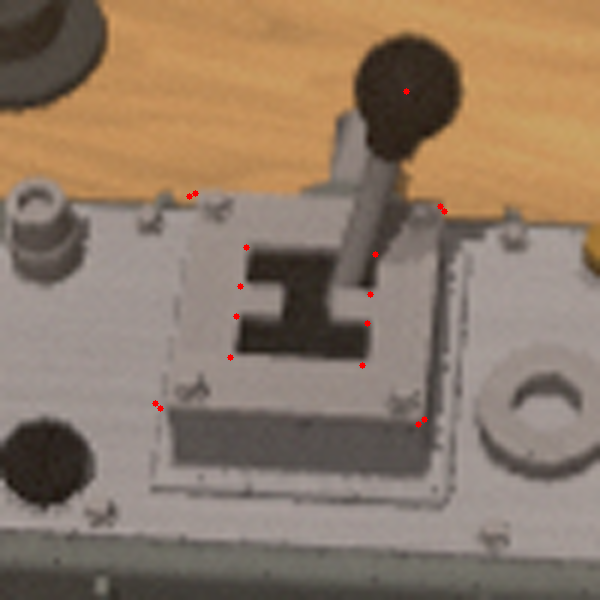

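Triangulating the knob gives lean across -0.304 and lean along +0.26, with its height within 1 mm of the model. So it is in first, and the gearbox yaw is about 12.4°. My plan is to shut the fingers and make three pushes with their outside:
1. Towards -y, to neutral.
2. Towards +x, across the gate.
3. Towards +y, home.

I'll approach high first.

Emit:
{"name": "drive_tool", "arguments": {"increments": "0.02 0.02 0.01 -0.002; 0.022 0.022 0.01 -0.002; 0.022 0.022 0.01 -0.002; 0.022 0.022 0.01 -0.002; 0.022 0.022 0.01 -0.002; 0.022 0.022 0.01 -0.002; 0.022 0.022 0.01 -0.002; 0.022 0.022 0.01 -0.002; 0.022 0.022 0.01 -0.002; 0.022 0.022 0.01 -0.002; 0.022 0.022 0.01 -0.002; 0.02 0.02 0 0", "grip": 0, "squeeze": 20}}

```text
t: 1.1
eef_pos: [0.4221, -0.3944, 0.3652]
tool_rot: [0.001, 0.994, 0.109, 0.001]
contact_force: [1.4, -1.0, -0.4]
gripper_width: 0.002
```

Emit:
{"name": "drive_tool", "arguments": {"increments": "0.0055 0.033 0 0; 0.0055 0.033 0 0; 0.0055 0.033 0 0; 0.0055 0.033 0 0; 0.0055 0.033 0 0; 0.0055 0.033 0 0; 0.0055 0.033 0 0; 0.0055 0.033 0 0; 0.0055 0.033 0 0; 0.0055 0.033 0 0; 0.0055 0.033 0 0; 0.0055 0.03 0 0"}}

```text
t: 2.1
eef_pos: [0.486, -0.0006, 0.3632]
tool_rot: [-0.0, 0.994, 0.109, -0.0]
contact_force: [1.1, -0.3, 0.2]
gripper_width: 0.004
```

Run:
```python
from h import *
o=bot.get_obs();print(o['eef_pos'],o['tool_rot'],o['contact_force'])
c=bot.calibration('wrist')
cv2.imwrite('pics/w1.png',bot.read_camera('wrist')[:,:,::-1])
cv2.imwrite('pics/s1.png',bot.read_camera('scene')[:,:,::-1])
a=cv2.imread('pics/s1.png')[100:300,200:440];cv2.imwrite('pics/s1z.png',cv2.resize(a,None,fx=3,fy=3))
```

```text
[ 0.48596492 -0.00063571  0.36315063] [-2.68214157e-05  9.94040720e-01  1.09009249e-01 -1.70858827e-04] [ 1.11563147 -0.27059689  0.23137859]
```

View pics/w1.png

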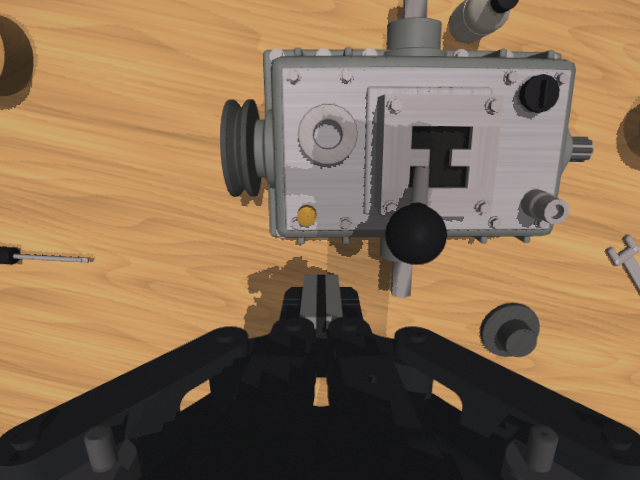

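View pics/s1z.png

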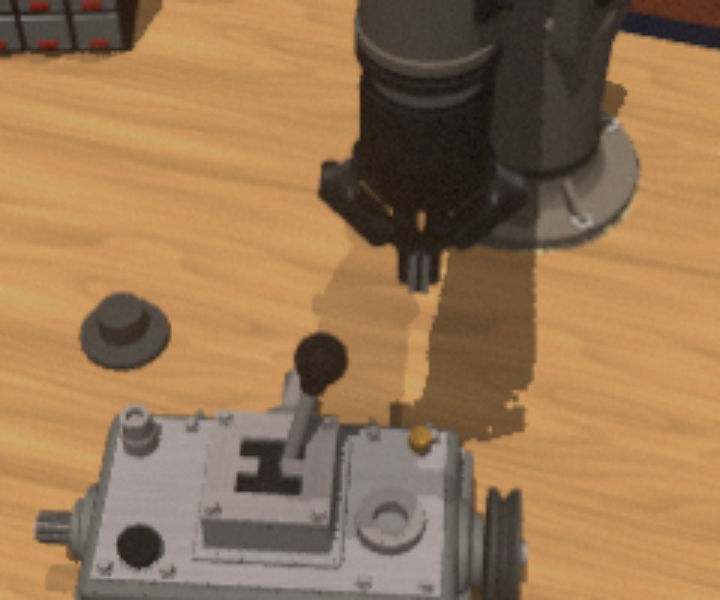

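Emit:
{"name": "drive_tool", "arguments": {"increments": "0 0 -0.02 0; 0 0 -0.025 0; 0 0 -0.025 0; 0 0 -0.02 0; 0 0 -0.011 0; 0 0 0 0"}}

```text
t: 2.7
eef_pos: [0.4847, -0.0034, 0.2599]
tool_rot: [-0.0, 0.994, 0.108, -0.003]
contact_force: [0.1, 0.4, -0.0]
gripper_width: -0.001
```

```bash
cat > look.py <<'E'
import sys
from h import *
O=np.array([.5455,-.085]);y=np.radians(12.4);R=np.array([[np.cos(y),-np.sin(y)],[np.sin(y),np.cos(y)]])
o=bot.get_obs();print(o['t'],o['eef_pos'].round(4),'gb',(R.T@(o['eef_pos'][:2]-O)).round(4),o['contact_force'].round(1))
k=sys.argv[1]
w=bot.read_camera('wrist');s=bot.read_camera('scene')
a=cv2.resize(w,(400,300));b=cv2.resize(s[170:320,230:430],(400,300))
cv2.imwrite(f'pics/{k}.png',np.hstack([a,b])[:,:,::-1])
E
python3 look.py a1
```

```text
2.7 [ 0.4847 -0.0034  0.2599] gb [-0.0419  0.0927] [ 0.1  0.4 -0. ]
```

View pics/a1.png

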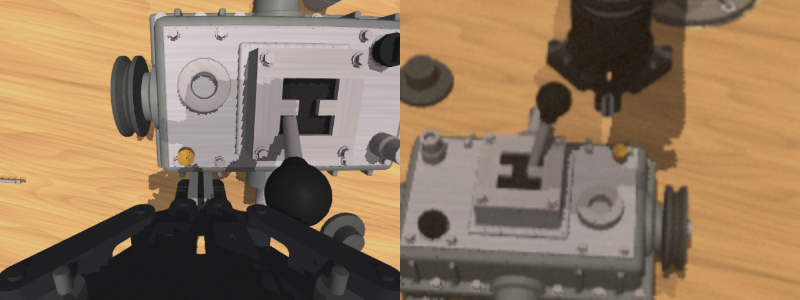

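The fingertips stand beside the knob on the pulley side at knob height. Now I'll push slowly towards -y.

Emit:
{"name": "drive_tool", "arguments": {"increments": "0.0009 -0.004 0 0; 0.0009 -0.004 0 0; 0.0009 -0.004 0 0; 0.0006 -0.003 0 0; 0.0006 -0.003 0 0; 0.0006 -0.003 0 0; 0.0006 -0.003 0 0; 0.0006 -0.003 0 0"}}

```text
t: 3.47
eef_pos: [0.4919, -0.029, 0.2626]
tool_rot: [-0.001, 0.994, 0.109, -0.0]
contact_force: [-2.8, 5.8, 4.8]
gripper_width: -0.005
```

```bash
python3 look.py a2
```

```text
3.4667 [ 0.4919 -0.029   0.2626] gb [-0.0403  0.0662] [-2.8  5.8  4.8]
```

View pics/a2.png

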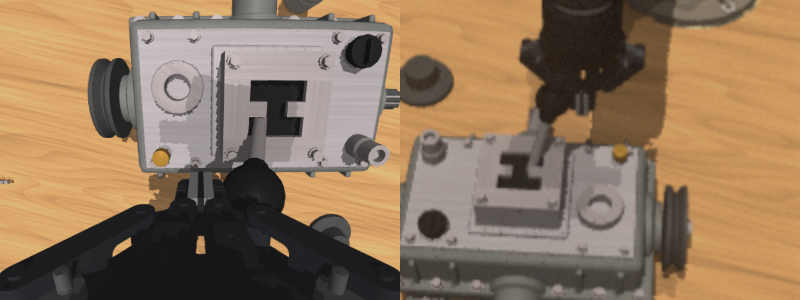

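Emit:
{"name": "drive_tool", "arguments": {"increments": "0 0 0.003 0; 0 0 0.003 0; 0.0006 -0.003 0 0; 0.0006 -0.003 0 0; 0.0006 -0.003 0 0; 0.0006 -0.003 0 0"}}

```text
t: 4.07
eef_pos: [0.4949, -0.0409, 0.2694]
tool_rot: [-0.0, 0.994, 0.109, 0.001]
contact_force: [-1.7, 4.7, 5.8]
gripper_width: -0.004
```

```bash
python3 look.py a3
```

```text
4.0667 [ 0.4949 -0.0409  0.2694] gb [-0.0399  0.0539] [-1.7  4.7  5.8]
```

View pics/a3.png

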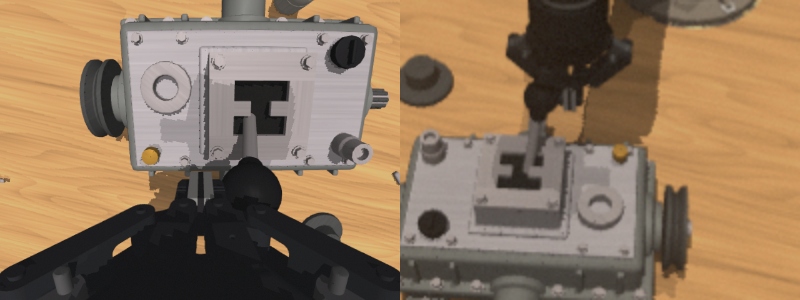

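Emit:
{"name": "drive_tool", "arguments": {"increments": "0.0006 -0.003 0.0005 0; 0.0006 -0.003 0.0005 0; 0.0006 -0.003 0.0005 0; 0.0006 -0.003 0.0005 0; 0.0006 -0.003 0 0; 0.0006 -0.003 0 0"}}

```text
t: 4.67
eef_pos: [0.4987, -0.0594, 0.2714]
tool_rot: [-0.0, 0.994, 0.109, 0.001]
contact_force: [-2.0, 3.9, 4.6]
gripper_width: -0.001
```

```bash
python3 look.py a4;python3 - <<'E'
from h import *
for n in('scene','top'):
    s=bot.read_camera(n);cv2.imwrite(f'pics/{n}4.png',s[:,:,::-1])
a=cv2.resize(cv2.imread('pics/scene4.png')[190:290,260:360],None,fx=4,fy=4)
b=cv2.resize(cv2.imread('pics/top4.png')[200:300,290:390],None,fx=4,fy=4)
cv2.imwrite('pics/z4.png',np.hstack([a,b]))
E
```

```text
4.6667 [ 0.4987 -0.0594  0.2714] gb [-0.0402  0.035 ] [-2.   3.9  4.6]
```

View pics/a4.png

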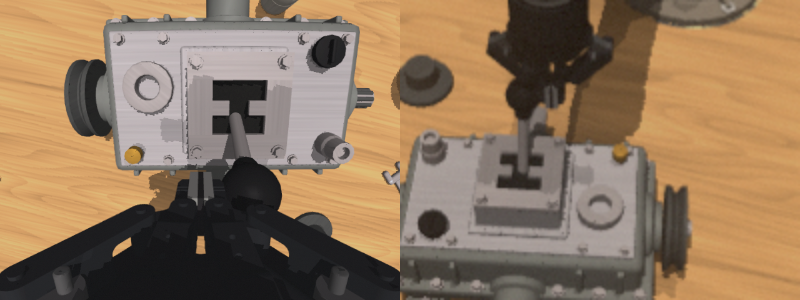

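View pics/z4.png

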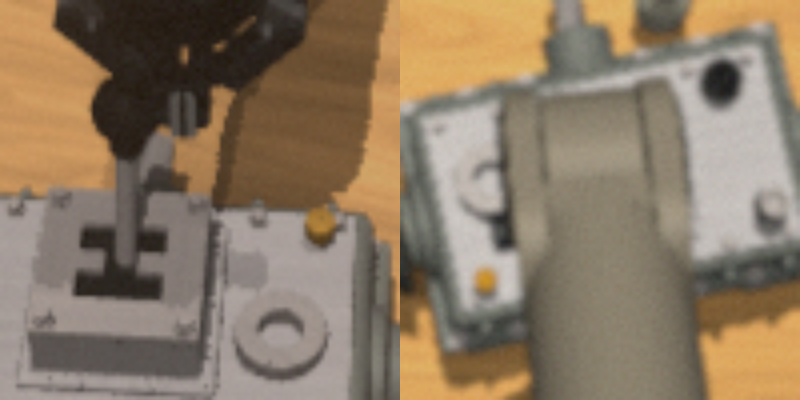

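Run:
```python
from h import *
O=np.array([.5455,-.085]);y=np.radians(12.4);R=np.array([[np.cos(y),-np.sin(y)],[np.sin(y),np.cos(y)]])
def W(x,yy,z): return np.r_[O+R@[x,yy],z]
def ball(a,b): return W(.14*np.sin(a)*np.cos(b),.14*np.sin(b),.125+.14*np.cos(a)*np.cos(b))
for b in(.26,.1,.05,0,-.05): print(b,proj('scene',ball(-.3,b)).round(1))
```

```text
0.26 [[306.2 220.2]]
0.1 [[295.8 218. ]]
0.05 [[292.5 217.6]]
0 [[289.1 217.4]]
-0.05 [[285.8 217.3]]
```

Scene view: the knob is at about (290,217), which gives lean along of about 0.01, and the stem stands in line with the crossing. Now I'll back off and go round to the -x side.

Emit:
{"name": "drive_tool", "arguments": {"increments": "-0.0016 0.0074 0 0; -0.0016 0.0074 0 0; -0.015 -0.0032 0 0; -0.015 -0.0032 0 0; -0.015 -0.0032 0 0; 0 0 -0.005 0; 0.0027 -0.0122 -0.005 0; 0.0027 -0.0122 0 0; 0.0027 -0.0122 0 0; 0.0027 -0.0122 0 0; 0 0 0 0"}}

```text
t: 5.78
eef_pos: [0.4615, -0.1069, 0.2601]
tool_rot: [0.0, 0.994, 0.106, 0.0]
contact_force: [0.2, -1.3, -0.5]
gripper_width: 0.002
```

```bash
python3 look.py a5
```

```text
5.7833 [ 0.4615 -0.1069  0.2601] gb [-0.0867 -0.0033] [ 0.2 -1.3 -0.5]
```

View pics/a5.png

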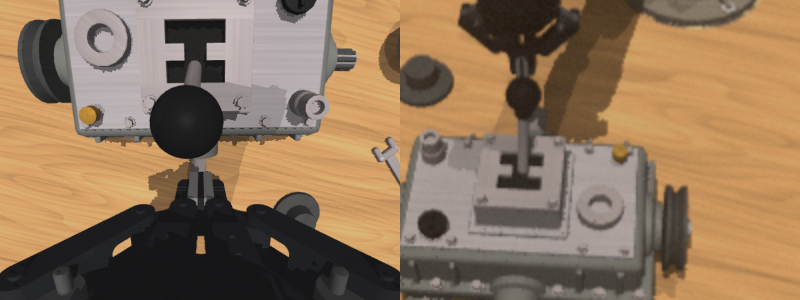

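```bash
cat > knob.py <<'E'
import sys
from h import *
O=np.array([.5455,-.085]);y=np.radians(12.4);R=np.array([[np.cos(y),-np.sin(y)],[np.sin(y),np.cos(y)]])
cw=bot.calibration('wrist');w=bot.read_camera('wrist');s=bot.read_camera('scene')
cv2.imwrite(f'pics/kw{sys.argv[1]}.png',w[:,:,::-1])
g=cv2.medianBlur(w.max(2),5)
C=cv2.HoughCircles(g,cv2.HOUGH_GRADIENT,1.5,60,param1=80,param2=20,minRadius=35,maxRadius=80);print(None if C is None else C[0][:4].round(0))
x0,y0,x1,y1=265,190,360,250
m=(s[y0:y1,x0:x1].max(2)<60).astype(np.uint8)
a=cv2.resize(s[y0:y1,x0:x1],None,fx=6,fy=6);b=cv2.resize(m*255,None,fx=6,fy=6,interpolation=0)
cv2.imwrite(f'pics/ks{sys.argv[1]}.png',a[:,:,::-1])
if len(sys.argv)>4:
    pass
E
python3 knob.py 5
```

```text
[[308. 193.  61.]
 [166.  59.  46.]
 [113.  98.  76.]
 [196. 149.  79.]]
```

View pics/ks5.png

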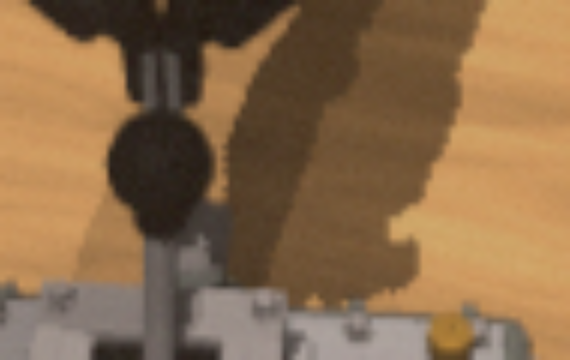

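View pics/kw5.png

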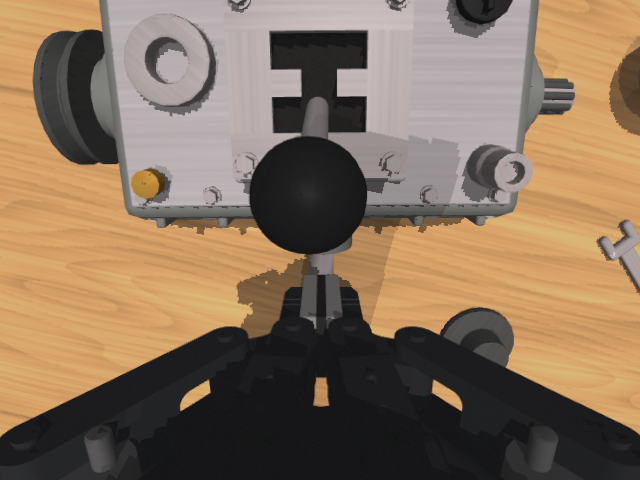

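The wrist view shows the stem at (317,100), in line with the crossing centred at about x=319. The knob is at (308,193), about 3 mm to the pulley side of the fingers. I'll centre the fingers on it and push across.

Emit:
{"name": "drive_tool", "arguments": {"increments": "-0.0006 0.003 0 0; 0.004 0.0009 0 0; 0.004 0.0009 0 0; 0.004 0.0009 0 0; 0.004 0.0009 0 0; 0.004 0.0009 0 0; 0.004 0.0009 0 0; 0.004 0.0009 0 0; 0.004 0.0009 0 0; 0.004 0.0009 0 0; 0 0 0 0"}}

```text
t: 6.9
eef_pos: [0.4968, -0.092, 0.2603]
tool_rot: [-0.0, 0.994, 0.109, 0.0]
contact_force: [-3.0, -0.2, 2.4]
gripper_width: -0.001
```

```bash
python3 look.py a6
```

```text
6.9 [ 0.4968 -0.092   0.2603] gb [-0.0491  0.0037] [-3.  -0.2  2.4]
```

View pics/a6.png

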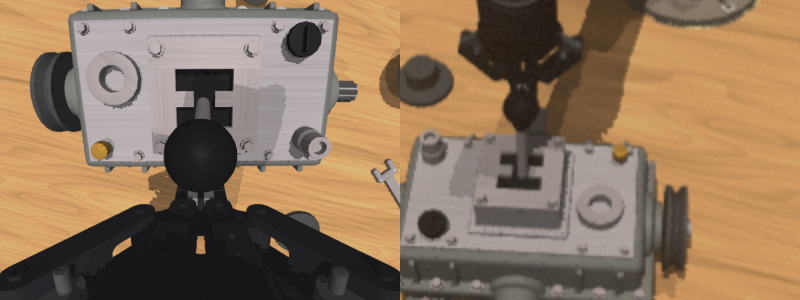

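Crossing is working at about 3 N. I'll keep going.

Emit:
{"name": "drive_tool", "arguments": {"increments": "0.004 0.0009 0 0; 0.004 0.0009 0 0; 0.004 0.0009 0 0; 0.004 0.0009 0 0; 0.004 0.0009 0 0; 0.004 0.0009 0 0; 0.004 0.0009 0 0; 0.004 0.0009 0 0; 0 0 0 0"}}

```text
t: 7.75
eef_pos: [0.529, -0.0846, 0.2602]
tool_rot: [-0.0, 0.994, 0.109, 0.0]
contact_force: [-1.6, -0.1, 1.2]
gripper_width: 0.002
```

```bash
python3 look.py a7
```

```text
7.75 [ 0.529  -0.0846  0.2602] gb [-0.016   0.0039] [-1.6 -0.1  1.2]
```

View pics/a7.png

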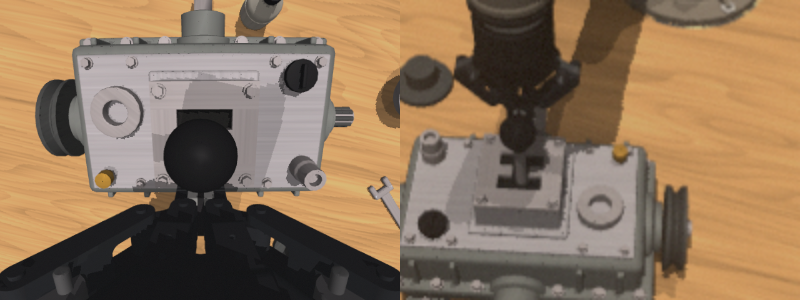

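Emit:
{"name": "drive_tool", "arguments": {"increments": "0.004 0.0009 0 0; 0.004 0.0009 0 0; 0.004 0.0009 0 0; 0.004 0.0009 0 0; 0.003 0.0006 0 0; 0.003 0.0006 0 0; 0 0 0 0"}}

```text
t: 8.43
eef_pos: [0.5503, -0.08, 0.2598]
tool_rot: [-0.0, 0.994, 0.109, -0.0]
contact_force: [-1.6, -1.2, -2.1]
gripper_width: 0.002
```

```bash
python3 look.py a8; python3 knob.py 8
```

```text
8.4333 [ 0.5503 -0.08    0.2598] gb [0.0058 0.0039] [-1.6 -1.2 -2.1]
[[319. 245.  58.]
 [146. 215.  79.]
 [205. 175.  79.]
 [449.  65.  71.]]
```

View pics/a8.png

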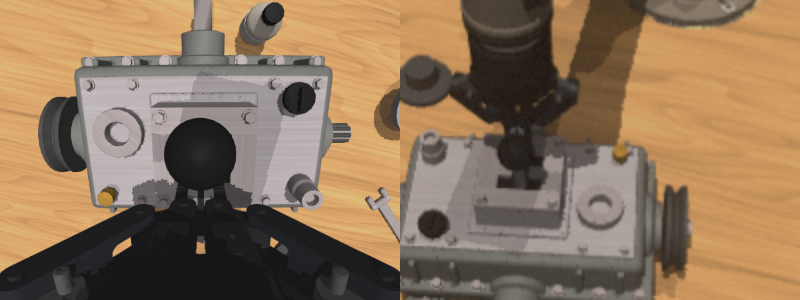

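View pics/ks8.png

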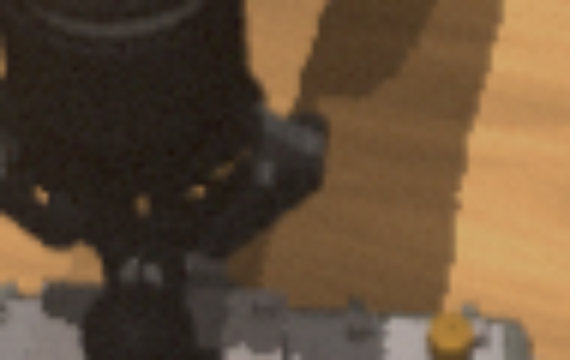

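Run:
```python
from h import *
O=np.array([.5455,-.085]);y=np.radians(12.4);R=np.array([[np.cos(y),-np.sin(y)],[np.sin(y),np.cos(y)]])
def W(x,yy,z): return np.r_[O+R@[x,yy],z]
def ball(a,b): return W(.14*np.sin(a)*np.cos(b),.14*np.sin(b),.125+.14*np.cos(a)*np.cos(b))
for a in(.2,.25,.3):
  for b in (-.05,0,.05): print(a,b,proj('scene',ball(a,b)).round(1),proj('wrist',ball(a,b)).round(1))
```

```text
0.2 -0.05 [[281.8 242.8]] [[348.6 268.6]]
0.2 0 [[285.3 243. ]] [[327.5 268.7]]
0.2 0.05 [[288.8 243.2]] [[306.3 268.6]]
0.25 -0.05 [[281.5 246. ]] [[348.7 247.6]]
0.25 0 [[285.  246.2]] [[327.5 247.6]]
0.25 0.05 [[288.4 246.4]] [[306.3 247.6]]
0.3 -0.05 [[281.2 249.3]] [[348.8 226.4]]
0.3 0 [[284.6 249.5]] [[327.6 226.4]]
0.3 0.05 [[288.1 249.7]] [[306.3 226.4]]
```

View pics/kw8.png

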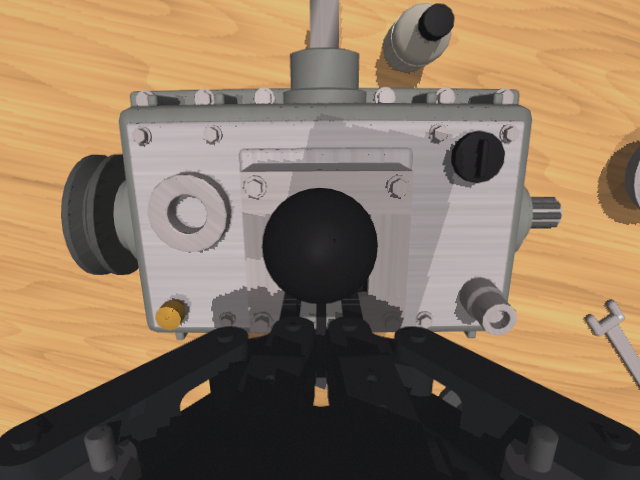

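The knob at wrist (319,245) and scene (288,245) gives lean across of about 0.25 and along of about 0.02. I'll push 6 mm more.

Emit:
{"name": "drive_tool", "arguments": {"increments": "0.002 0.0004 0 0; 0.002 0.0004 0 0; 0.002 0.0004 0 0; 0 0 0 0"}}

```text
t: 8.97
eef_pos: [0.5563, -0.0789, 0.2602]
tool_rot: [-0.0, 0.994, 0.109, -0.0]
contact_force: [-2.8, -0.7, -1.6]
gripper_width: -0.001
```

Emit:
{"name": "drive_tool", "arguments": {"increments": "-0.0137 -0.003 0.004 0; -0.0137 -0.003 0.004 0; 0.003 -0.0137 0 0; 0.003 -0.0137 0 0; 0.003 -0.0137 0 0; 0.003 -0.0137 0 0; 0.0137 0.003 0 0; 0.0137 0.003 0 0; 0.0137 0.003 0 0; 0.0137 0.003 0 0; 0 0 0 0"}}

```text
t: 9.88
eef_pos: [0.5982, -0.1279, 0.2678]
tool_rot: [-0.0, 0.994, 0.109, 0.001]
contact_force: [0.0, 0.3, 0.2]
gripper_width: -0.002
```

```bash
python3 look.py a9; python3 knob.py 9
```

```text
9.8833 [ 0.5982 -0.1279  0.2678] gb [ 0.0422 -0.0533] [0.  0.3 0.2]
[[167. 313.  54.]
 [239. 217.  79.]
 [ 91. 251.  79.]
 [346. 250.  79.]]
```

View pics/kw9.png

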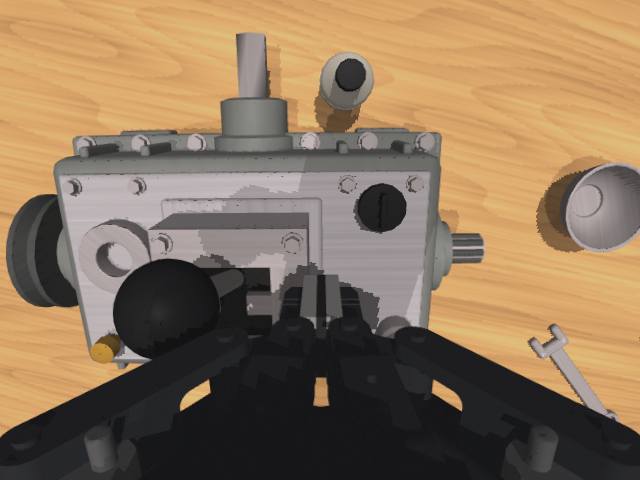

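View pics/a9.png

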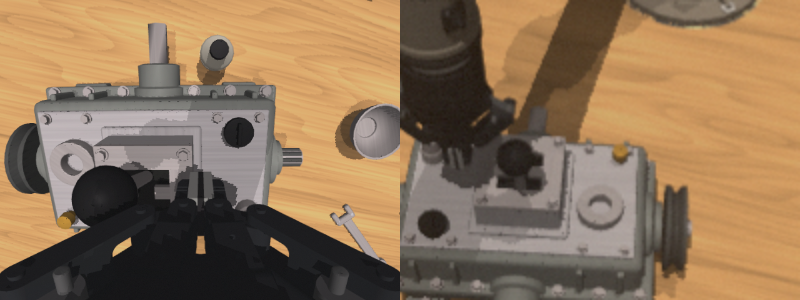

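Emit:
{"name": "drive_tool", "arguments": {"increments": "-0.0009 0.004 0 0; -0.0009 0.004 0 0; -0.0009 0.004 0 0; -0.0009 0.004 0 0; -0.0009 0.004 0 0; -0.0009 0.004 0 0; -0.0009 0.004 0 0; -0.0009 0.004 0 0; -0.0009 0.004 0 0; -0.0009 0.004 0 0; 0 0 0 0"}}

```text
t: 11.0
eef_pos: [0.5866, -0.0868, 0.2687]
tool_rot: [-0.0, 0.994, 0.109, 0.0]
contact_force: [0.9, -2.2, 3.4]
gripper_width: 0.001
```

```bash
python3 look.py b1; python3 knob.py b1
```

```text
11.0 [ 0.5866 -0.0868  0.2687] gb [ 0.0397 -0.0106] [ 0.9 -2.2  3.4]
[[238. 310.  52.]
 [163. 248.  76.]
 [290. 203.  66.]
 [554. 311.  72.]]
```

View pics/b1.png

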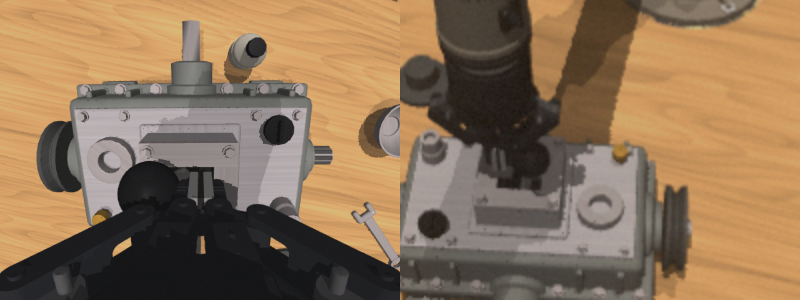

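Emit:
{"name": "drive_tool", "arguments": {"increments": "-0.0009 0.004 -0.0005 0; -0.0009 0.004 -0.0005 0; -0.0009 0.004 -0.0005 0; -0.0004 0.002 -0.0005 0; 0 0 0 0"}}

```text
t: 11.62
eef_pos: [0.583, -0.0728, 0.2661]
tool_rot: [-0.0, 0.994, 0.109, -0.0]
contact_force: [-0.0, -2.3, 1.7]
gripper_width: 0.002
```

Emit:
{"name": "drive_tool", "arguments": {"increments": "-0.0004 0.002 0 0; 0 0 0 0"}}

```text
t: 11.78
eef_pos: [0.5826, -0.0715, 0.266]
tool_rot: [-0.0, 0.994, 0.109, -0.0]
contact_force: [-0.0, -3.2, 1.7]
gripper_width: 0.002
```

Emit:
{"name": "drive_tool", "arguments": {"increments": "-0.0004 0.002 0 0; 0 0 0 0"}}

```text
t: 11.95
eef_pos: [0.5821, -0.0697, 0.2659]
tool_rot: [-0.0, 0.994, 0.109, -0.001]
contact_force: [0.5, -2.2, -0.2]
gripper_width: 0.001
```

```bash
python3 look.py b2; python3 knob.py b2
python3 - <<'E'
from h import *
O=np.array([.5455,-.085]);y=np.radians(12.4);R=np.array([[np.cos(y),-np.sin(y)],[np.sin(y),np.cos(y)]])
def W(x,yy,z): return np.r_[O+R@[x,yy],z]
def ball(a,b): return W(.14*np.sin(a)*np.cos(b),.14*np.sin(b),.125+.14*np.cos(a)*np.cos(b))
for a in(.25,.3):
  for b in (.2,.25,.3): print(a,b,proj('scene',ball(a,b)).round(1),proj('wrist',ball(a,b)).round(1))
E
```

```text
11.95 [ 0.5821 -0.0697  0.2659] gb [0.039  0.0071] [ 0.5 -2.2 -0.2]
[[239. 308.  51.]
 [179. 244.  71.]
 [325. 214.  77.]
 [394. 149.  79.]]
0.25 0.2 [[298.9 247.5]] [[261.  326.4]]
0.25 0.25 [[302.3 248. ]] [[243.8 325.1]]
0.25 0.3 [[305.7 248.5]] [[227.4 323.6]]
0.3 0.2 [[298.6 250.7]] [[261.  308.3]]
0.3 0.25 [[302.  251.2]] [[243.7 307.4]]
0.3 0.3 [[305.4 251.6]] [[227.3 306.4]]
```

View pics/kwb2.png

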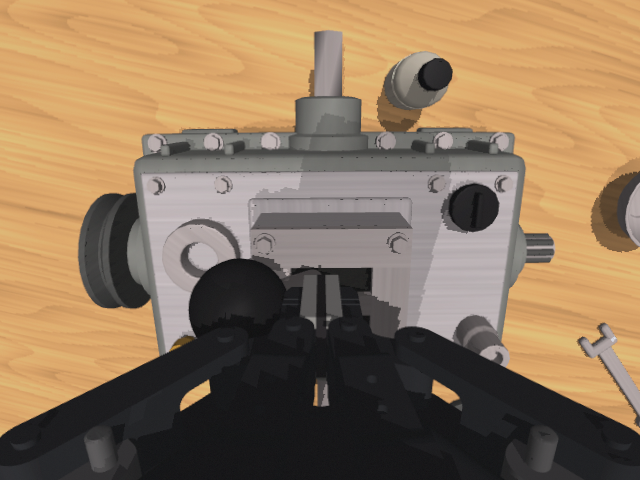

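View pics/b2.png

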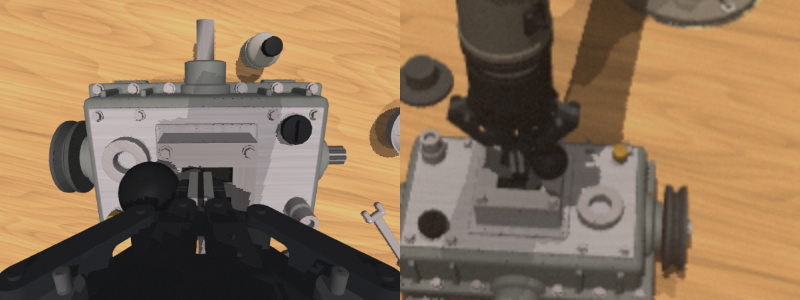

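Wrist knob at (239,308) gives lean across of about 0.30 and along of about 0.26. The force is still only friction, so there are a few mm left to the stop.

Emit:
{"name": "drive_tool", "arguments": {"increments": "-0.0004 0.002 0 0; 0 0 0 0"}}

```text
t: 12.32
eef_pos: [0.5816, -0.0677, 0.2658]
tool_rot: [0.0, 0.994, 0.109, -0.001]
contact_force: [-0.5, -3.0, -0.5]
gripper_width: -0.0
```

Emit:
{"name": "drive_tool", "arguments": {"increments": "-0.0004 0.002 0 0; 0 0 0 0"}}

```text
t: 12.48
eef_pos: [0.5814, -0.0655, 0.266]
tool_rot: [-0.0, 0.994, 0.109, -0.0]
contact_force: [-0.2, -3.4, -1.8]
gripper_width: -0.002
```

Emit:
{"name": "drive_tool", "arguments": {"increments": "-0.0002 0.001 0 0; 0 0 0 0"}}

```text
t: 12.65
eef_pos: [0.5815, -0.0647, 0.2662]
tool_rot: [0.0, 0.994, 0.109, -0.0]
contact_force: [-1.0, -3.0, -1.2]
gripper_width: -0.0
```

Emit:
{"name": "drive_tool", "arguments": {"increments": "-0.0002 0.001 0 0; 0 0 0 0"}}

```text
t: 12.82
eef_pos: [0.5813, -0.0639, 0.2663]
tool_rot: [0.0, 0.994, 0.109, -0.0]
contact_force: [-0.2, -4.1, -2.5]
gripper_width: -0.004
```

Emit:
{"name": "drive_tool", "arguments": {"increments": "-0.0002 0.001 0 0; 0 0 0 0"}}

```text
t: 12.98
eef_pos: [0.5811, -0.0633, 0.2662]
tool_rot: [0.0, 0.994, 0.108, -0.0]
contact_force: [0.3, -5.6, -2.4]
gripper_width: -0.003
```

```bash
python3 look.py b3; python3 knob.py b3
python3 - <<'E'
from h import *
O=np.array([.5455,-.085]);y=np.radians(12.4);R=np.array([[np.cos(y),-np.sin(y)],[np.sin(y),np.cos(y)]])
def W(x,yy,z): return np.r_[O+R@[x,yy],z]
def ball(a,b): return W(.14*np.sin(a)*np.cos(b),.14*np.sin(b),.125+.14*np.cos(a)*np.cos(b))
for a in(.25,.3):
  for b in (.25,.3): print(a,b,proj('wrist',ball(a,b)).round(1))
E
```

```text
12.9833 [ 0.5811 -0.0633  0.2662] gb [0.0394 0.0135] [ 0.3 -5.6 -2.4]
[[196. 247.  79.]
 [242. 308.  49.]
 [296. 199.  72.]
 [409. 199.  79.]]
0.25 0.25 [[261.  325.7]]
0.25 0.3 [[244.4 324.3]]
0.3 0.25 [[261.  308.1]]
0.3 0.3 [[244.3 307.1]]
```

The lean along is about 0.307 and the force is beginning to rise (5.6 N), so it is home. I'll back away along -y, rise, and check.

Emit:
{"name": "drive_tool", "arguments": {"increments": "0.002 -0.009 0 0; 0.003 -0.0137 0 0; 0.003 -0.0137 0 0; 0.003 -0.0137 0 0; 0 0 0.03 0; 0 0 0.035 0; 0 -0.035 0.03 0; 0 -0.04 0 0; 0 -0.04 0 0; 0 -0.04 0 0; 0 -0.04 0 0; 0 0 0 0"}}

```text
t: 14.18
eef_pos: [0.5889, -0.3171, 0.3575]
tool_rot: [0.003, 0.995, 0.102, -0.001]
contact_force: [-0.2, -1.6, -0.7]
gripper_width: -0.003
```

Emit:
{"name": "drive_tool", "arguments": {"increments": "-0.005 -0.04 0 0; -0.005 -0.04 0 0; -0.005 -0.04 0 0; -0.005 -0.04 0 0; 0 0 0 0; 0 0 0 0"}}

```text
t: 14.68
eef_pos: [0.5697, -0.4692, 0.3572]
tool_rot: [0.0, 0.994, 0.105, -0.001]
contact_force: [0.9, 0.7, -1.1]
gripper_width: 0.0
```

```bash
python3 look.py c1
python3 - <<'E'
from h import *
O=np.array([.5455,-.085]);y=np.radians(12.4);R=np.array([[np.cos(y),-np.sin(y)],[np.sin(y),np.cos(y)]])
ims={}
for n in('scene','top'):
    s=bot.read_camera(n);cv2.imwrite(f'pics/{n}F.png',s[:,:,::-1]);ims[n]=s
a=cv2.resize(ims['scene'][200:300,255:355],None,fx=4,fy=4);b=cv2.resize(ims['top'][200:300,290:390],None,fx=4,fy=4)
cv2.imwrite('pics/zF.png',np.hstack([a,b])[:,:,::-1])
for n,(x0,y0,x1,y1) in {'top':(315,215,370,275),'scene':(270,225,330,270)}.items():
    m=(ims[n][y0:y1,x0:x1].max(2)<60).astype(np.uint8);k,l,s,c=cv2.connectedComponentsWithStats(m)
    print(n,[(c[i]+[x0,y0],s[i].tolist()) for i in range(1,k) if s[i,4]>15])
    d=cv2.absdiff(cv2.imread(f'pics/{n}0.png'),cv2.imread(f'pics/{n}F.png')).max(2);cv2.imwrite(f'pics/d{n}.png',(d>40).astype(np.uint8)*255)
E
```

```text
14.6833 [ 0.5697 -0.4692  0.3572] gb [-0.0588 -0.3804] [ 0.9  0.7 -1.1]
top [(array([367.95833333, 220.16666667]), [51, 1, 4, 9, 24]), (array([325.98130841, 228.77570093]), [6, 8, 11, 13, 107]), (array([343.87826087, 242.26956522]), [23, 19, 14, 17, 115])]
scene [(array([298.4368071 , 252.83148559]), [9, 17, 37, 22, 451])]
```

View pics/zF.png

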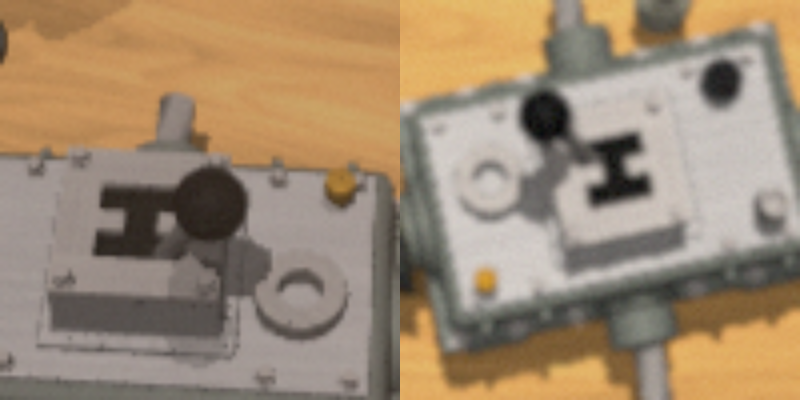

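View pics/sceneF.png

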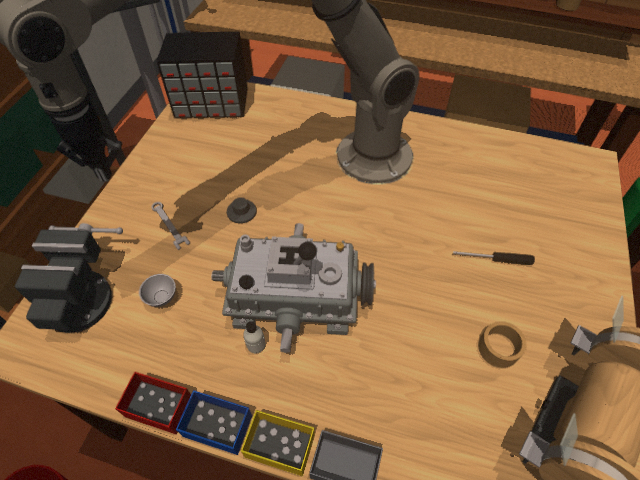

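View pics/dtop.png

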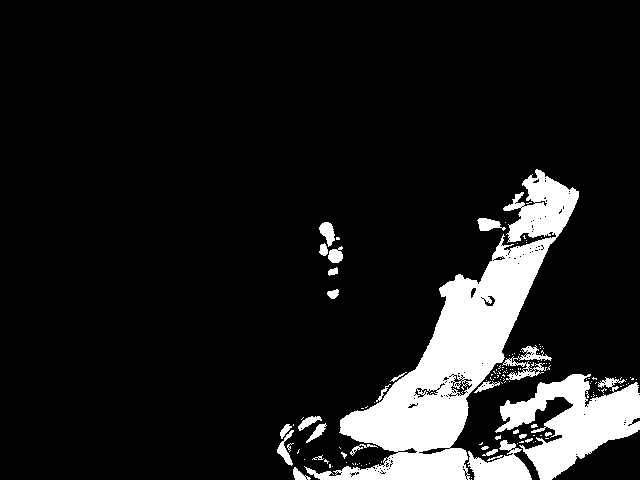

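Run:
```python
from h import *
O=np.array([.5455,-.085]);y=np.radians(12.4);R=np.array([[np.cos(y),-np.sin(y)],[np.sin(y),np.cos(y)]])
p,e=tri(ray('top',(326,228.6)),ray('scene',(307.2,250.4)));g=R.T@(p[:2]-O);b=np.arcsin(g[1]/.14)
print(p,e,'b',b,'a',np.arcsin(g[0]/.14/np.cos(b)),bot.get_obs()['joint_vel'].round(3))
bot.hand_in()
```

```text
[ 0.57334004 -0.03402078  0.25543386] 0.0020925275161880336 b 0.3182880292623125 a 0.2909034418574705 [-0.007 -0.006  0.     0.002  0.004  0.     0.001]
the job is handed in; nothing more can be done
```

The lever is in third gear and the job was handed in at about 14.8 s of the 64 s allowed; no verdict came back.

**What I did:** With the fingers shut, I pushed the knob with their outside in three moves: along first's leg to neutral, across the gate, then towards the pulley until the force began to rise. I then backed the arm well clear.

**Last checks:**
- **Lever position:** with the arm away, the top and scene views put the lever at about 0.29 rad across (0.22 needed) and 0.32 rad along (0.25 needed). The two sight lines passed within 2 mm of each other, and the knob height was about 3 mm above what the model gives. The last wrist view before backing off gave about 0.30 and 0.31.
- **Force:** the readings between moves never passed about 8 N, including the last push at the stop; I had no readings during the moves.
- **Loose things:** comparing the top view before and after shows change only at the lever with its shadow and along the arm. The arm's shadow touches the spanner and drive flange, which the scene view shows in their places.

**What disagreed:** the gate outline I projected into the pictures sat up to about 2 px (4 mm) off what was visible, so the angles are good to roughly 0.03 rad. The automatic circle finder gave false circles and missed the knob once, so I read the knob by eye in some views.

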